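# Set up the portable meter with its tablet

### The job

Set up the portable water meter for reading: first lift the lid of its case (the one with the red handle) until the lid rests back on its stop, without flinging it. Then take the tablet out of its charging dock and stand it gently on the case's deck, roughly centred, its lower edge behind the yellow ledge and its screen facing away from the lid, leaning squarely back against the open lid. Do not drop or knock the tablet, and leave the bottles, beaker and box beside the work where they are.

Things in the scene. Friction and masses are not known exactly. Their poses are not given: they have to be found in the camera images.
- case: Meter case fixed to the bench: white, 120 (x) x 200 (y) x 60 mm high, blue rim, grey lid. Origin: centre of underside; front faces -x. Deck at z = 50 mm inside a rim 6 mm wide, 10 mm high. On the deck a yellow ledge rib along y, 8 mm high, 150 mm long, x = 6 to 14 mm; the tablet's lower edge goes in the clear strip behind it, x = 14 to 54 mm.
- lid (a joint): Opening angle of the case's lid (rad): 0 shut; about 1.75 on its stop, leaning about 10 degrees back beyond upright. It may start a little ajar. The hinge is stiff: the lid stays where it is left.
- lid_handle (a point): Middle of the round bar of the lid's red handle: bar 10 mm thick, 80 mm long, parallel to the hinge, on two end posts; 45 mm from the lid's underside plane (35 mm off its outer face), 90 mm from the hinge, 30 mm from the lid's front edge. Axes: x from front edge to hinge, z out of the outer face.
- lid_hinge (a point): Middle of the lid's hinge axis, at the far upper edge of the case: case x = 60, z = 60.5 mm; y along the axis. The lid is a plate 120 x 200 x 10 mm; its underside plane passes through this axis.
- ledge (a point): Middle of the rear foot of the yellow rib, on the deck: case x = 14, y = 0, z = 50 mm. Axes as the case.
- case_front (a point): Middle of the case's front edge at deck height: case x = -60, y = 0, z = 50 mm. Axes as the case.
- dock: White charging dock, fixed to the bench: foot 70 x 150 x 12 mm, two walls up to 45 mm high either side of a slot along its y, 13 mm wide, open at both ends, slot floor at 12 mm. Origin: centre of its underside.
- tablet: Tablet with orange casing, 10 mm thick (x), 125 mm wide (y), 200 mm high (z), about 0.3 kg; light screen on its -x face, grey back. Origin: centre of its lower edge face. It starts upright in the dock's slot, 33 mm deep in it.
- reagent: Brown reagent bottle with red cap, 62 mm across, 140 mm high, standing; leave alone. Origin: centre of underside.
- beaker: Glass beaker, 68 mm across, 85 mm high, standing; leave alone. Origin: centre of underside.
- cuvettes: Green cuvette box, 80 x 60 x 45 mm; leave alone. Origin: centre of underside.
- buffer: White jar with blue cap, 54 mm across, 110 mm high; leave alone. Origin: centre of underside.

How it is judged:
On the way:
1. the lid is raised onto its stop (within 0.05 rad of 1.75) while the tablet is still in its dock (value of joint lid above 1.7 rad and distance of tablet from where it was at the start of the episode below 0.03 m), for 0.3 s.
At the end, for the whole second after the job is handed in: Lid within 0.05 rad of its stop. Tablet at rest on the deck (6 mm) behind the rib, within 30 mm of the middle, square to the case within 0.2 rad, right way up, screen to the front, leaning back 0.12 to 0.55 rad and touching the lid (value of joint lid above 1.7 rad and x of tablet in the frame of case between 0.014 and 0.056 m and y of tablet in the frame of case between -0.03 and 0.03 m and z of tablet in the frame of case between 0.046 and 0.056 m and x of case_front in the frame of tablet below -0.03 m and angle between the y axis of tablet and the y axis of case, either way round below 0.2 rad and angle between tablet's own z axis and vertical between 0.12 and 0.55 rad and contact force between tablet and lid above 0.05 N and linear speed of tablet below 0.02 m/s and angular speed of tablet below 0.1 rad/s).
It fails at once if the lid is flung (over 4 rad/s) (velocity of joint lid above 4 rad/s or velocity of joint lid below -4 rad/s).
It fails at once if the tablet is dropped on or knocked against the case (over 45 N) (contact force between tablet and case above 45 N).
It fails at once if the tablet falls over (tilted over 1 rad) (angle between tablet's own z axis and vertical above 1 rad).
It fails at once if a bottle, the beaker or the box is moved over 25 mm or tipped over (distance of any of reagent, beaker, cuvettes, buffer from where it was at the start of the episode above 0.025 m or angle between any of reagent, beaker, cuvettes, buffer's own z axis and vertical above 0.4 rad).
It also fails if it takes over 72 s, if anything falls off the work surface, if the arm or the gripper's body presses on something with over 40 N, if the wrist force passes 120 N, or if a joint passes its speed limit or range.

### The arm

A 7-joint arm with a two-finger parallel gripper is mounted at the origin on the work surface. World frame = base frame: x ahead of the robot, y to its left, z up, the work surface at z = 0. Lengths are in m, angles in rad, forces in N, time in s.
With the tool pointing down it reaches from about 0.4 to 0.85 m from the base axis. Payload 4.5 kg.
Tool frame: the origin (TCP) lies midway between the tips of the shut fingers; the grasp point (between the pads) lies 19 mm behind it; z points along the fingers, y is the line along which they close (so a half turn about z gives the same grasp; the last joint's range is limited). The gripper opens to 88 mm and grips with 3 to 60 N. Pads are 18 mm wide; open, the fingers measure 123 mm over their backs; the gripper's body (75 mm by 187 mm) begins 45 mm behind the grasp point.
Start: joints at [1.148, 0.689, -0.195, 1.565, 0.157, 0.902, -0.215], TCP at [0.276, -0.561, 0.239] pointing down, gripper open.
Joint ranges: [-3.01, 3.01], [-0.46, 2.08], [-1.47, 1.51], [0.13, 2.56], [-1, 4.14], [0.04, 2.09], [-2.66, 2.66]. Speed limits (rad/s): [2.57, 2.57, 3.14, 3.14, 3.14, 3.14, 3.14].

### API

Orientations are given as a rotation vector (axis times angle).
In Python, from bench import arm, capture gives the robot as it stands. Calls block until the motion is done:
- arm.movep(position, orientation): joint-space move of the TCP to a pose.
- arm.movel(position, v=0.15, attitude=None, contact_N=None): straight line of the TCP; attitude=None keeps the orientation; v is the mean speed in m/s. With contact_N (N) it stops when the force on the tool has changed by that much, and returns True; else False.
- arm.move_joints(angles): joint-space move.
- arm.gripper_to(opening, squeeze=None): opening from 0.0 (shut) to 1.0 (fully open); squeeze is the grip in N (None keeps the last); returns when the fingers have stopped.
- arm.sleep(seconds).
- arm.inverse_kinematics(position, orientation): joint angles nearest the present ones, or None.
- capture(name): name is "side" or "top" or "wrist"; returns a dict with "img" (400x640x3 uint8, red, green, blue), "intrinsics" (3x3 intrinsics, pixels), "dist" ([k1, k2, p1, p2, k3] as OpenCV has them; the pictures are not rectified), "rvec" (rotation vector, rad) and "tvec" (3), from world to camera coordinates, as OpenCV has them. Camera axes: x right, y down, z forward; pixel columns grow to the right and rows downward; lengths in m; the calibration is good to about 2 mm. A picture is of the moment at which its call begins. There is no depth.
A pose or a line that the arm cannot do raises arm.Unreachable and nothing moves.
- arm.close_job(): hands the job in; it is judged then, once.
Readings, each from a call of its own:
- arm.get_t(): time.
- arm.get_joints(): joint angles.
- arm.get_joint_velocities(): joint speeds.
- arm.get_tau(): joint torques, N m.
- arm.get_tool_pos(): TCP position.
- arm.get_ee_rot(): TCP orientation.
- arm.get_ft_force(): force on the tool from outside, world axes, zero at the start.
- arm.get_torque(): the same for the moment, N m.
- arm.get_width(): opening from 0.0 (shut) to 1.0 (fully open).
- arm.get_finger_force(): force on a finger pad.
Only numpy, scipy, OpenCV 4.12 (cv2) and the standard library are available. Lean on these libraries where they do the work, as an engineer would, in place of code of your own. Each camera call takes 0.05 s, during which the arm holds its last target. There are 200 camera calls.

## Working session

There is one attempt and no reset: what is moved stays moved. The work goes in short steps, each a Python script; the robot and the scene stay as the last script left them, time stands still between calls to the robot, and variables do not carry over. Pictures are saved under pics/ and viewed, at most 10 in all, crops included, and the job is handed in when it is done.

```bash
mkdir -p pics; ls; python3 - <<'E'
from bench import arm, capture
import cv2, pickle
d={}
for n in ("side","top","wrist"):
    c=capture(n); d[n]=c; cv2.imwrite(f"pics/{n}0.png",c["img"][:,:,::-1])
    print(n,c["intrinsics"].tolist(),c["dist"],c["rvec"],c["tvec"])
pickle.dump(d,open("c0.pkl","wb"))
print(arm.get_tool_pos(),arm.get_ee_rot(),arm.get_t())
E
```

```text
pics
side [[435.4941468600187, 0.0, 323.2903958898744], [0.0, 435.4941468600187, 193.31133069549992], [0.0, 0.0, 1.0]] [-0.10670282  0.          0.          0.          0.        ] [ 0.91048245 -2.42383953  1.13647677] [0.4068592  0.27899061 0.91754147]
top [[514.723660701071, 0.0, 325.9364765019888], [0.0, 514.723660701071, 205.24042677497408], [0.0, 0.0, 1.0]] [-0.04893404  0.          0.          0.          0.        ] [ 2.09745982 -2.15244042  0.18722876] [0.0291456  0.56967456 1.24896172]
wrist [[326.1095220229583, 0.0, 321.8410189680873], [0.0, 326.1095220229583, 198.35945983751844], [0.0, 0.0, 1.0]] [-0.00670851  0.          0.          0.          0.        ] [-2.45024003  1.52364882  0.22679917] [-0.62524617 -0.04119268  0.38975242]
[ 0.27543943 -0.56051623  0.2381219 ] [-3.05870053e+00 -7.11113998e-01  6.34492178e-04] 0.15
```

View pics/top0.png

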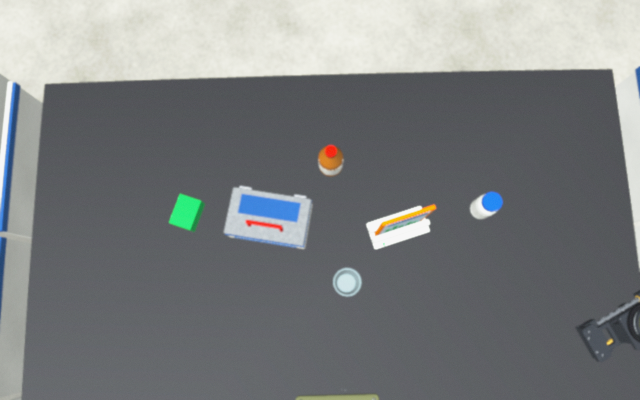

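View pics/side0.png

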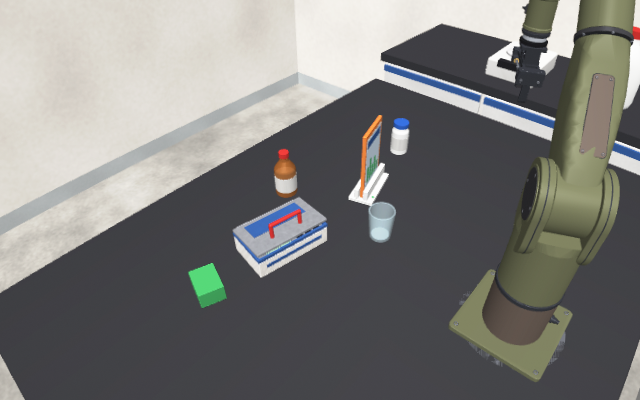

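The top view shows the case around (268,217) with the red handle at (265,226), and the tablet in its dock around (400,225). The beaker is at (347,282), the reagent bottle at (330,160), the cuvette box at (186,212) and the buffer jar at (487,205). The side view agrees. I'll enlarge both views.

```bash
python3 - <<'E'
import cv2, pickle, numpy as np
d=pickle.load(open("c0.pkl","rb"))
def crop(n,x,y,w,h,s):
    im=d[n]["img"][y:y+h,x:x+w,::-1]
    im=cv2.resize(im,None,fx=s,fy=s,interpolation=cv2.INTER_CUBIC)
    for i in range(0,w,10):
        cv2.line(im,(i*s,0),(i*s,5),(0,255,255),1)
        if i%20==0: cv2.putText(im,str(x+i),(i*s,16),0,.35,(0,255,255),1)
    for i in range(0,h,10):
        cv2.line(im,(0,i*s),(5,i*s),(0,255,255),1); cv2.putText(im,str(y+i),(6,i*s+4),0,.35,(0,255,255),1)
    return im
A=np.vstack([crop("top",220,180,100,75,4),crop("side",230,195,100,75,4)])
B=np.vstack([crop("top",360,195,80,60,5),crop("side",320,112,80,100,3)])
B=np.vstack([crop("top",360,195,80,60,5),cv2.resize(np.zeros((1,1,3),np.uint8),(400,300))])
t=crop("side",340,112,80,100,3); B[300:600,0:240]=t
cv2.imwrite("pics/zoom0.png",np.hstack([A,B]))
E
```

```text
Traceback (most recent call last):
ValueError: all the input array dimensions except for the concatenation axis must match exactly, but along dimension 1, the array at index 0 has size 400 and the array at index 1 has size 240
```

```bash
cat > crop.py <<'E'
import cv2, numpy as np
def crop(im,x,y,w,h,s):
    im=im[y:y+h,x:x+w,::-1]
    im=cv2.resize(im,None,fx=s,fy=s,interpolation=cv2.INTER_CUBIC)
    for i in range(0,w,10):
        cv2.line(im,(i*s,0),(i*s,5),(0,255,255),1)
        if i%20==0: cv2.putText(im,str(x+i),(i*s,16),0,.35,(0,255,255),1)
    for i in range(0,h,10):
        cv2.line(im,(0,i*s),(5,i*s),(0,255,255),1); cv2.putText(im,str(y+i),(6,i*s+4),0,.35,(0,255,255),1)
    return im
E
python3 - <<'E'
import cv2, pickle, numpy as np
from crop import crop
d=pickle.load(open("c0.pkl","rb"))
T=d["top"]["img"];S=d["side"]["img"]
A=np.vstack([crop(T,220,180,100,75,4),crop(S,230,195,100,75,4)])
B=np.zeros((600,400,3),np.uint8); B[:300]=crop(T,360,195,80,60,5); B[300:,:240]=crop(S,330,112,80,100,3)
cv2.imwrite("pics/zoom0.png",np.hstack([A,B]))
E
```

```text
(no output)
```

View pics/zoom0.png

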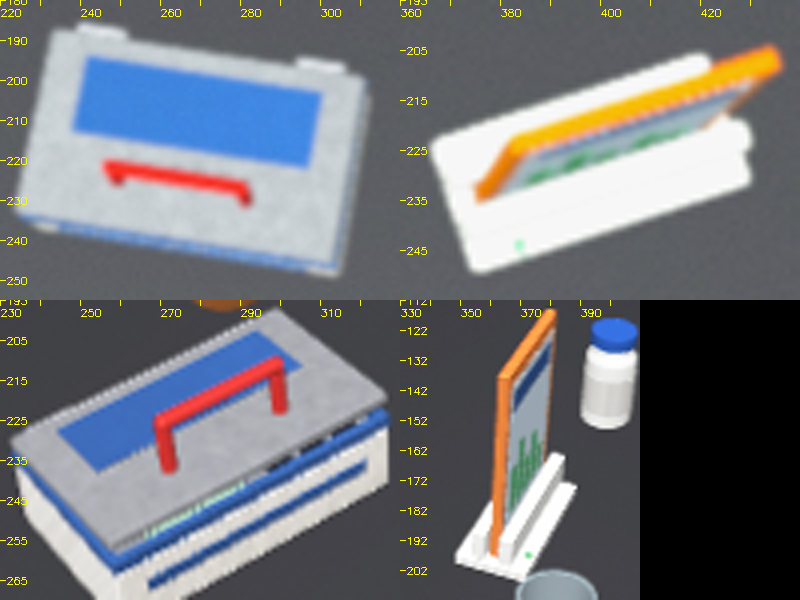

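The enlarged crops show the handle bar ends at top (246.2,221.2)/(282.5,226.7) and side (269.2,225)/(300.7,210.5), with the lid slightly ajar. The tablet's top edge ends at top (383.2,223.6)/(435.6,206.8) and side (364.3,137.7)/(379.7,116). I'll triangulate these and fit the poses.

```bash
cat > geo.py <<'E'
import cv2, numpy as np
def proj(c,P): return cv2.projectPoints(np.atleast_2d(P).astype(float),c["rvec"],c["tvec"],c["intrinsics"],c["dist"])[0][:,0]
def tri(c1,p1,c2,p2):
    M=[np.c_[cv2.Rodrigues(c["rvec"])[0],np.ravel(c["tvec"])] for c in (c1,c2)]
    u=[cv2.undistortPoints(np.array(p,float).reshape(-1,1,2),c["intrinsics"],c["dist"])[:,0].T for c,p in ((c1,p1),(c2,p2))]
    X=cv2.triangulatePoints(M[0],M[1],u[0],u[1]); return (X[:3]/X[3]).T
def Rz(a): return np.array([[np.cos(a),-np.sin(a),0],[np.sin(a),np.cos(a),0],[0,0,1]])
def lidpt(th,s,n,y):  # s from hinge to front, n along outward normal, case frame
    return np.array([.060-s*np.cos(th)+n*np.sin(th), y, .0605+s*np.sin(th)+n*np.cos(th)])
E
python3 - <<'E'
import pickle, numpy as np
from geo import *
from scipy.optimize import least_squares
d=pickle.load(open("c0.pkl","rb")); T,S=d["top"],d["side"]
tp=[(246.2,221.2),(282.5,226.7),(225,233.2),(304.5,247),(233,187.5),(312,200)]
sp=[(269.2,225),(300.7,210.5),(258.2,256.2),(326.2,218.7),(233,230),(298.7,197.5)]
print("case tri\n",tri(T,tp,S,sp).round(4))
L=[(.09,.045,.04),(.09,.045,-.04),(.12,.01,.1),(.12,.01,-.1),(0,.01,.1),(0,.01,-.1)]
def f(q):
    P=np.array([Rz(q[2])@lidpt(q[3],*l) for l in L])+[q[0],q[1],0]
    return np.r_[(proj(T,P)-tp),(proj(S,P)-sp)].ravel()
r=least_squares(f,[.65,.25,0,.1],loss="soft_l1"); print("case",r.x.round(4)); print(r.fun.reshape(-1,2).round(1).tolist())
tp=[(383.2,223.6),(435.6,206.8)]; sp=[(364.3,137.7),(379.7,116)]
X=tri(T,tp,S,sp); print("tab tri\n",X.round(4), np.linalg.norm(X[0]-X[1]))
def g(q):
    P=np.array([Rz(q[2])@[0,y,.212] for y in (.0625,-.0625)])+[q[0],q[1],0]
    return np.r_[(proj(T,P)-tp),(proj(S,P)-sp)].ravel()
r=least_squares(g,[.65,-.1,0]); print("tab",r.x.round(4),r.fun.round(1))
D=[(.035,.075,.012),(-.035,.075,.012),(-.035,-.075,.012),(.035,-.075,.012)]
print(proj(T,[Rz(r.x[2])@l+[r.x[0],r.x[1],0] for l in D]).round(1).tolist(),"dock seen 367,223 375.6,249.4 430,232 421.6,206")
E
```

```text
case tri
 [[0.525  0.2061 0.1141]
 [0.5095 0.1192 0.1092]
 [0.5031 0.2654 0.0731]
 [0.4659 0.0711 0.0744]
 [0.6181 0.2465 0.0684]
 [0.5832 0.0498 0.0649]]
case [ 0.5411  0.1587 -0.181   0.0742]
[[1.5, 1.2], [-1.9, 0.9], [-1.5, 0.4], [-0.7, -0.8], [0.2, -0.2], [-0.3, -0.7], [2.0, 0.4], [-1.3, 0.4], [-0.3, -0.8], [1.4, -1.2], [-0.5, -0.9], [0.6, -1.6]]
tab tri
 [[ 0.4977 -0.1107  0.2085]
 [ 0.5329 -0.2283  0.208 ]] 0.12283008838272899
tab [ 0.5141 -0.1682  0.2915] [-1.   0.3 -0.  -0.4  0.2 -0.6  0.8 -1.1]
[[365.4, 223.7], [374.2, 249.4], [429.1, 231.2], [419.8, 205.9]] dock seen 367,223 375.6,249.4 430,232 421.6,206
```

```bash
cat >> geo.py <<'E'
from scipy.spatial.transform import Rotation as Ro
CASE=np.array([.5411,.1587,0]); CY=-.181; TAB=np.array([.5141,-.1682,0]); TY=.2915
def att(yaw,s=1,lean=0):  # tool down; tool y along s*x of a frame with yaw; lean tilts the held tablet's top to +x
    z=np.array([-np.sin(lean),0,-np.cos(lean)]); y=s*np.array([np.cos(lean),0,-np.sin(lean)])
    return Ro.from_matrix(Rz(yaw)@np.c_[np.cross(y,z),y,z]).as_rotvec()
def c2w(p): return CASE+Rz(CY)@np.asarray(p)
def bar(th): return c2w(lidpt(th,.09,.045,0))
E
python3 - <<'E'
from bench import arm
from geo import *
for s in (1,-1):
    print(s)
    for th in (.07,.6,1.2,1.75):
        q=arm.inverse_kinematics(bar(th)-[0,0,.019],att(CY,s)); print(th,bar(th).round(3),None if q is None else np.round(q,2))
    for h in (.16,.30): q=arm.inverse_kinematics(TAB+[0,0,h],att(TY,s)); print('tab',h,None if q is None else np.round(q,2))
    for h in (0,.08):
        l=.31; a=.159
        q=arm.inverse_kinematics(c2w([.035+a*np.sin(l),0,.05+h+a*np.cos(l)]),att(CY,s,l)); print('place',h,None if q is None else np.round(q,2))
q=att(CY,1)
s=1
R=Ro.from_rotvec(arm.get_ee_rot()).as_matrix(); print(R.round(2))
E
```

```text
1
0.07 [0.515 0.163 0.112] [-0.3   0.81 -0.16  1.94  0.29  0.42 -0.86]
0.6 [0.552 0.157 0.148] [-0.21  0.78 -0.25  1.82  0.32  0.59 -0.84]
1.2 [0.609 0.146 0.161] [-0.14  0.82 -0.31  1.64  0.34  0.73 -0.79]
1.75 [0.659 0.137 0.141] [-0.11  0.9  -0.32  1.49  0.36  0.8  -0.75]
tab 0.16 [ 0.49  0.72 -0.42  1.89  0.47  0.63  0.06]
tab 0.3 [ 0.59  0.55 -0.59  1.73  0.36  0.97  0.16]
place 0 [-0.03  0.93 -0.47  1.23  0.22  1.32 -0.64]
place 0.08 [-0.02  0.86 -0.51  1.14  0.21  1.48 -0.65]
-1
0.07 [0.515 0.163 0.112] [ 0.24  1.14 -1.26  1.91  1.24  1.16  1.43]
0.6 [0.552 0.157 0.148] [ 0.26  1.1  -1.26  1.79  1.14  1.19  1.59]
1.2 [0.609 0.146 0.161] [ 0.26  1.12 -1.26  1.62  1.11  1.27  1.75]
1.75 [0.659 0.137 0.141] [ 0.26  1.19 -1.26  1.47  1.15  1.32  1.86]
tab 0.16 [ 0.04  0.72  0.33  1.91 -0.41  0.57 -2.22]
tab 0.3 [ 0.01  0.52  0.35  1.76 -0.22  0.9  -2.39]
place 0 [ 0.22  1.15 -1.26  1.21  0.79  1.6   2.08]
place 0.08 [ 0.2   1.06 -1.26  1.12  0.71  1.71  2.12]
[[ 0.9   0.44 -0.  ]
 [ 0.44 -0.9   0.  ]
 [-0.   -0.   -1.  ]]
```

```bash
python3 - <<'E'
from bench import arm,capture
from geo import *
import pickle
from crop import crop
p=arm.get_tool_pos(); arm.movel([p[0]+.05,p[1],.36],v=.3)
b=bar(.074)
arm.movep(b+[0,0,.22],att(CY)); print(arm.get_t(),arm.get_tool_pos())
arm.movel(b+[-.03,0,.12],v=.25)
c=capture("wrist"); pickle.dump(c,open("w1.pkl","wb"))
print(arm.get_t(),arm.get_tool_pos())
P=[c2w(lidpt(.074,.09,.045,y)) for y in (.04,0,-.04)]+[c2w(lidpt(.074,.12,.01,y)) for y in (.1,-.1)]+[c2w(lidpt(.074,0,.01,y)) for y in (.1,-.1)]
print(proj(c,P).round(1).tolist())
cv2.imwrite("pics/w1.png",crop(c["img"],0,0,640,400,1))
E
```

```text
3.3833 [0.51564436 0.16230697 0.33192723]
4.0 [0.48671011 0.16402998 0.23331871]
[[356.9, 136.6], [355.5, 184.6], [354.1, 228.8], [317.0, 61.3], [317.8, 271.2], [453.3, 62.7], [431.4, 267.0]]
```

View pics/w1.png

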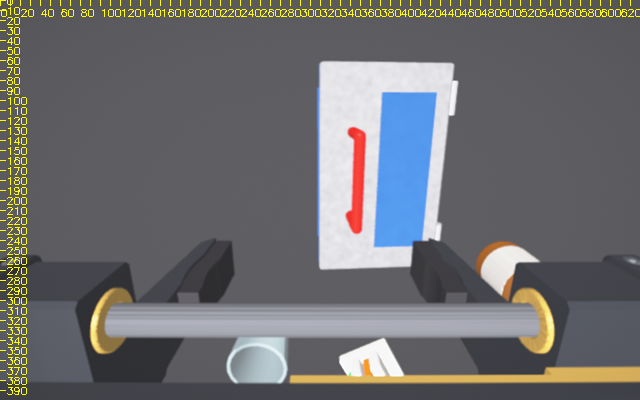

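The wrist view shows the bar from (359,134) to (357,230), where I predicted (357,137) to (354,229). The case is therefore about 2 mm further along its +x. I'll correct for that, grip the bar and swing the lid.

```bash
sed -i 's/^CASE=np.array(\[.5411,.1587,0\])/CASE=np.array([.5428,.1584,0])/' geo.py; python3 - <<'E'
from bench import arm,capture
from geo import *
o=np.array([0,0,.018])
b=bar(.074)
arm.movel(b-o+[0,0,.05],v=.2); print(arm.movel(b-o,v=.06,contact_N=8), arm.get_tool_pos()-b)
arm.gripper_to(0.0,squeeze=25); print("w",arm.get_width()*88, arm.get_finger_force(), arm.get_ft_force())
p=arm.get_tool_pos()
for th in np.linspace(.074,1.5,12)[1:]:
    arm.movel(bar(th)-o,v=.08); print(round(th,2),np.round(arm.get_ft_force(),1),round(arm.get_width()*88,1))
print(arm.get_t())
c=capture("side"); cv2.imwrite("pics/s2.png",c["img"][100:300,150:470,::-1])
E
```

```text
False [ 0.00019085  0.0001861  -0.01779299]
w 8.85048451988549 24.858520030975342 [-0.6909189  -0.12922071  0.39877156]
0.2 [-0.2  0.3  2.3] 8.4
0.33 [ 0.9 -0.3 -0.2] 8.8
0.46 [ 1.  -0.8 -2.9] 8.5
0.59 [ 1.5 -0.9 -5.4] 8.5
0.72 [-1.1 -1.6 -5.1] 9.0
0.85 [-0.8 -1.5 -6. ] 8.4
0.98 [-0.5 -2.1 -8.5] 8.6
1.11 [-0.4 -3.4 -7.7] 8.4
1.24 [-1.9 -2.4 -8.3] 8.1
1.37 [-2.6 -3.7 -9.8] 8.6
1.5 [-3.5 -3.  -8.9] 8.6
10.2667
```

View pics/s2.png

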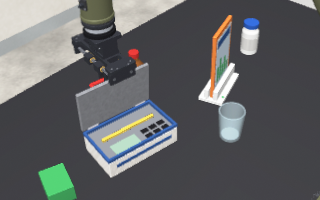

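The lid is following, and stands near upright in the crop at (115,95). I'll push it onto the stop and check the angle.

```bash
python3 - <<'E'
from bench import arm,capture
from geo import *
from crop import crop
o=np.array([0,0,.018])
for th in (1.6,1.68,1.74,1.78,1.82):
    h=arm.movel(bar(th)-o,v=.04,contact_N=12); print(th,h,np.round(arm.get_ft_force(),1))
    if h: break
print(np.round(arm.get_tool_pos()+o-CASE,4), (arm.get_tool_pos()+o-bar(1.75)).round(4))
arm.gripper_to(.19); print(arm.get_width()*88,np.round(arm.get_ft_force(),1))
p=arm.get_tool_pos()
e=Rz(CY)@np.array([.003,0,0])
arm.movel(p+[0,0,.02]+e,v=.06); print(np.round(arm.get_ft_force(),1))
arm.movel(p+[0,0,.07]+e,v=.1); arm.movel(p+[0,0,.17],v=.25); print(arm.get_t())
import pickle
c={n:capture(n) for n in("side","top")}; pickle.dump(c,open("c3.pkl","wb"))
for n in c:
  for th in(1.65,1.7,1.75,1.8): print(n,th,proj(c[n],[c2w(lidpt(th,.12,0,y)) for y in(.1,-.1)]).round(1).tolist())
I=np.zeros((600,800,3),np.uint8)
I[:600,:600]=crop(c["side"]["img"],225,145,120,120,5)
cv2.imwrite("pics/s3.png",I[:,:600])
E
```

```text
1.6 False [-6.1 -3.7 -8.1]
1.68 False [-5.2 -3.6 -7.6]
1.74 False [-6.5 -4.  -6.7]
1.78 False [-7.8 -4.2 -5.3]
1.82 False [-18.4  -5.8   9.5]
[ 0.1184 -0.022   0.1381] [ 0.0001 -0.0003 -0.003 ]
16.471078776384335 [-8.2 -3.3  1.1]
[-10.5   1.3  -1.1]
13.9167
side 1.65 [[223.3, 192.1], [294.8, 160.0]]
side 1.7 [[222.1, 191.0], [293.4, 159.1]]
side 1.75 [[220.9, 190.0], [292.1, 158.4]]
side 1.8 [[219.8, 189.2], [290.7, 157.8]]
top 1.65 [[225.3, 172.7], [310.8, 185.7]]
top 1.7 [[225.9, 170.3], [311.3, 183.3]]
top 1.75 [[226.4, 168.0], [311.7, 180.9]]
top 1.8 [[227.0, 165.7], [312.1, 178.5]]
```

View pics/s3.png

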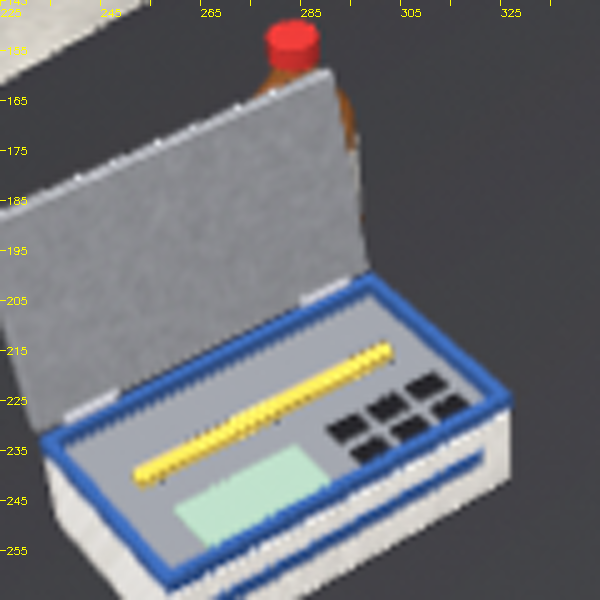

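The side view shows the lid leaning back, with its upper edge end near (291,159). That matches a prediction of about 1.72 to 1.75, and the arm also felt the stop. Next I move to the tablet.

```bash
python3 - <<'E'
from bench import arm,capture
from geo import *
from crop import crop
import pickle
p=arm.get_tool_pos(); print(p,np.round(arm.get_ft_force(),1))
arm.movel([p[0]-.08,p[1]-.05,.37],v=.25)
arm.gripper_to(.6)
arm.movep(TAB+[0,0,.37],att(TY)); print(arm.get_t())
e=Rz(TY)@np.array([-.03,0,0])
arm.movel(TAB+e+[0,0,.31],v=.2)
c=capture("wrist"); pickle.dump(c,open("w4.pkl","wb"))
P=[TAB+Rz(TY)@np.array([x,y,.212]) for x in(-.005,.005) for y in(.0625,-.0625)]
print(proj(c,P).round(1).tolist(), arm.get_t())
t=pickle.load(open("c3.pkl","rb"))["top"]["img"]
I=np.zeros((600,800,3),np.uint8); I[:400,:640]=crop(c["img"],0,0,640,400,1); I[400:600,:400]=crop(t,220,155,100,50,4)
cv2.imwrite("pics/w4.png",I)
E
```

```text
[0.66456806 0.13585038 0.28807705] [ 0.2 -0.2  0.3]
16.375
[[354.7, 116.9], [350.0, 270.3], [368.4, 117.0], [361.9, 270.4]] 16.9083
```

View pics/w4.png

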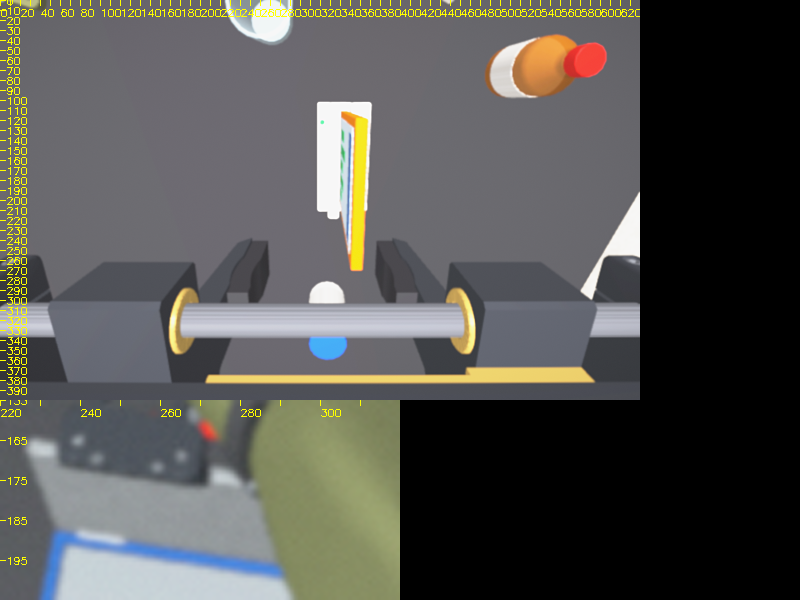

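The tablet's top face is at (355–367,117) to (350–363,270), which matches the prediction to a pixel. I'll grip it and lift it out.

```bash
cat >> geo.py <<'E'
H=.159  # TCP height above the tablet's lower edge
def place(x,z,l,y=0): return c2w([x+H*np.sin(l),y,z+H*np.cos(l)])
E
python3 - <<'E'
from bench import arm,capture
from geo import *
from crop import crop
arm.movel(TAB+[0,0,.25],v=.15,attitude=att(TY))
print(arm.movel(TAB+[0,0,.012+H],v=.1,contact_N=6))
arm.gripper_to(0.0,squeeze=30); print(arm.get_width()*88,arm.get_finger_force(),np.round(arm.get_ft_force(),1))
arm.movel(TAB+[0,0,.06+H],v=.06); print(np.round(arm.get_ft_force(),1),arm.get_width()*88)
arm.movel(TAB+[0,0,.14+H],v=.12)
arm.movel([.49,0,.15+H],v=.15,attitude=att((TY+CY)/2))
arm.movel(place(.005,.13,0),v=.15,attitude=att(CY))
arm.movel(place(.020,.12,.27),v=.1,attitude=att(CY,1,.27))
print(arm.get_t(),np.round(arm.get_ft_force(),1),arm.get_width()*88)
c=capture("side")
print(proj(c,[c2w([.02,y,.12]) for y in(.0625,-.0625)]+[c2w([.033,y,.05]) for y in(.0625,-.0625)]).round(1).tolist())
cv2.imwrite("pics/s5.png",crop(c["img"],200,90,150,180,3))
E
```

```text
False
9.52206028140537 29.987227462115698 [ 0.7  0.2 -0.4]
[-0.9 -0.5 -3.1] 9.440266703481214
24.2333 [-0.5  0.1 -3.1] 9.877074163229633
[[251.6, 216.0], [295.2, 194.5], [252.2, 234.2], [293.8, 212.9]]
```

View pics/s5.png

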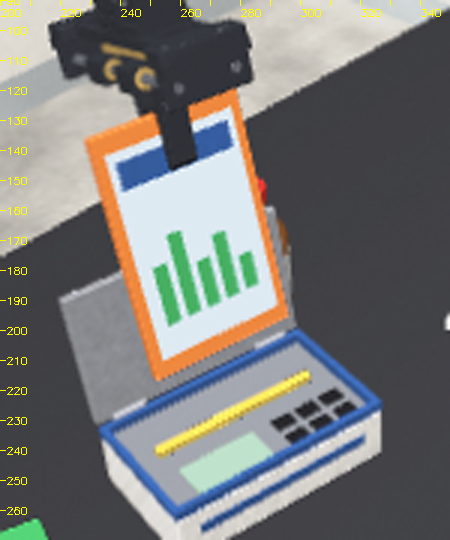

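The tablet is held as planned: its lower corners are at (252,216) and (296,195), matching the prediction of (251.6,216) and (295.2,194.5). I'll lower it until it touches, lean it back and release.

```bash
python3 - <<'E'
from bench import arm,capture
from geo import *
from crop import crop
l=.27; A=lambda l: att(CY,1,l)
print(arm.movel(place(.034,.065,l),v=.08,contact_N=6))
h=arm.movel(place(.034,.046,l),v=.015,contact_N=3); p=arm.get_tool_pos()
z=p[2]-H*np.cos(l); print("touch",h,z,np.round(arm.get_ft_force(),1))
for l in np.arange(.28,.40,.01):
    h=arm.movel(place(.034,z+.0005,l),v=.02,attitude=A(l),contact_N=3)
    print(round(l,2),h,np.round(arm.get_ft_force(),1))
    if h: break
print(arm.get_t())
c=capture("side"); cv2.imwrite("pics/s6.png",crop(c["img"],200,90,150,180,3))
E
```

```text
False
touch True 0.05126220229558981 [0.5 0.9 5. ]
0.28 True [1.  0.6 1.8]
26.225
```

View pics/s6.png

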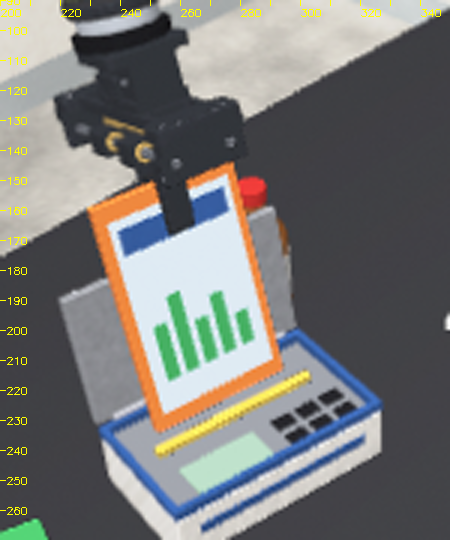

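The tablet is on the deck behind the yellow rib, with lower corners at (254,234) and (294,213). The last trigger was only the deck load easing off, so I'll keep leaning and watch the horizontal force.

```bash
python3 - <<'E'
from bench import arm,capture
from geo import *
from crop import crop
ex=Rz(CY)@[1,0,0]
z=.0513; f0=arm.get_ft_force()@ex
for l in np.arange(.285,.40,.006):
    arm.movel(place(.034,z+.0003,l),v=.02,attitude=att(CY,1,l))
    F=arm.get_ft_force(); print(round(l,3),round(F@ex-f0,1),round(F[2],1))
    if F@ex-f0<-3: break
arm.sleep(.2)
arm.gripper_to(.2); print("open",arm.get_width()*88,np.round(arm.get_ft_force(),1))
p=arm.get_tool_pos(); u=Rz(CY)@[np.sin(l),0,np.cos(l)]
arm.movel(p+u*.03,v=.04); print(np.round(arm.get_ft_force(),1))
arm.gripper_to(.4); arm.movel(p+u*.09,v=.1)
arm.movel(p+u*.09+[-.15,-.1,.08],v=.25)
print(arm.get_t())
c={n:capture(n) for n in("side","top")}
for n in c: print(proj(c[n],[c2w([.034+.2*np.sin(l)*k,y,.05+.2*np.cos(l)*k]) for k in(0,1) for y in(.0625,-.0625)]).round(1).tolist())
I=np.zeros((540,800,3),np.uint8); I[:,:450]=crop(c["side"]["img"],200,90,150,180,3); I[:330,450:]=crop(c["top"]["img"],210,145,115,110,3)[:,:350] if False else cv2.resize(c["top"]["img"][145:255,210:325,::-1],(350,330),interpolation=cv2.INTER_CUBIC)
cv2.imwrite("pics/s7.png",I)
E
```

```text
0.285 -0.9 0.8
0.291 -1.4 0.1
0.297 -0.1 0.1
0.303 -1.3 -1.0
0.309 -1.3 0.1
0.315 -0.5 0.0
0.321 -2.7 -0.1
0.327 -4.0 0.2
open 17.914552876163523 [-0.7 -0.2  0.4]
[ 0.1 -1.2  0. ]
31.85
[[252.0, 234.0], [293.5, 212.7], [227.9, 159.1], [273.8, 140.2]]
[[247.3, 200.7], [295.8, 208.2], [239.1, 156.2], [295.1, 164.6]]
```

View pics/s7.png

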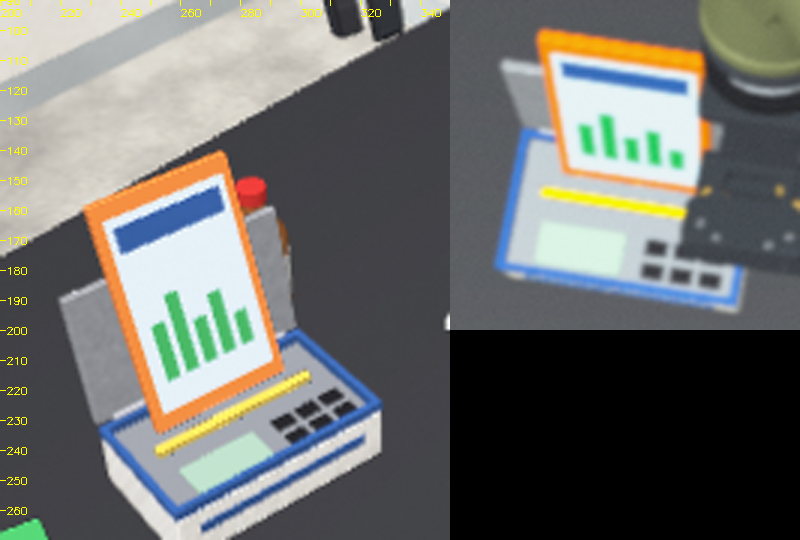

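The tablet leans on the lid with its top corners at (229,159) and (274,141), as predicted. It is centred and square behind the rib, so I'm handing in.

```bash
python3 - <<'E'
from bench import arm
arm.sleep(.5); print(arm.close_job(), arm.get_t())
E
```

```text
the job is handed in; nothing more can be done
the job is handed in; nothing more can be done
```

I handed the job in: in the last pictures the lid is on its stop and the tablet leans on it, centred and square behind the yellow rib, screen to the front; I have not seen the judge's verdict.

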